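# Start the pot heating on the two-zone hob and lock its keys

## Task

Start the lidded pot heating: with a fingertip tap the hob's keys lightly, one after another, in this order: on/off, the zone key of the zone the pot stands on, plus, and last the padlock key, so that nobody changes the setting by accident. Let each key come back up before the next, and do not press the other zone's key, minus or timer. Lift and shift nothing: pot, frying pan and everything else on the counter stay where they stand.

Things in the scene. Friction and masses are not known exactly. Their poses are not given: they have to be found in the camera images.
- hob: two-zone table-top induction hob, fixed: 370 mm deep (x), 600 mm wide (y), flat top 65 mm high, steel with a black glass plate. Origin: centre of its underside; its -x side faces the robot, +y to the robot's left. Seven dark grey push keys stand in one row along its y at x -148 mm, caps 8 mm proud of the top (73 mm above the counter), told apart by place, shape and white mark
- key_power_top (a point): centre of the top face of the on/off key: round cap 30 mm across, ring-and-bar mark, the rightmost of the row (hob y -240 mm); moves down with the key
- key_left_top (a point): centre of the top face of the zone key of the left heating zone, straight in front of it: oblong cap 34 mm (along the row) by 22 mm, marked with two small circles of which the left one is filled (hob y +150 mm); moves down with the key
- key_right_top (a point): centre of the top face of the zone key of the right heating zone, straight in front of it: oblong cap 34 mm (along the row) by 22 mm, marked with two small circles of which the right one is filled (hob y -150 mm); moves down with the key
- key_plus_top (a point): centre of the top face of the plus key: square cap 26 mm, cross mark, just right of the middle of the row (hob y -58 mm); moves down with the key
- key_minus_top (a point): centre of the top face of the minus key: square cap 26 mm, single-bar mark, just left of the middle of the row (hob y +58 mm); moves down with the key
- key_timer_top (a point): centre of the top face of the timer key: small round cap 24 mm across, clock-face mark, in the middle of the row (hob y +0 mm); moves down with the key
- key_lock_top (a point): centre of the top face of the key-lock key: square cap 26 mm, padlock mark, the leftmost of the row (hob y +240 mm); moves down with the key
- key_power (a joint): travel of the power key, m: 0 up, 0.005 fully down; the key works when pressed past 0.002. Like all seven keys it goes straight down against a spring (2.2 N to start, about 4 N at 0.002, 6.7 N fully down, then a hard stop) and springs back by itself; a push or knock of 25 N is too hard for the keys
- key_left (a joint): travel of the left key, m: 0 up, 0.005 fully down
- key_right (a joint): travel of the right key, m: 0 up, 0.005 fully down
- key_plus (a joint): travel of the plus key, m: 0 up, 0.005 fully down
- key_minus (a joint): travel of the minus key, m: 0 up, 0.005 fully down
- key_timer (a joint): travel of the timer key, m: 0 up, 0.005 fully down
- key_lock (a joint): travel of the lock key, m: 0 up, 0.005 fully down
- pot: lidded steel cooking pot, 176 mm across, with a black knob on its lid and two loop handles (front and back, 233 mm over both); top of the knob 126 mm above its base, 191 mm above the counter. It stands on the left or the right heating zone of the hob (thin rings 196 mm across, centred at hob x +45 mm, y +150 mm or -150 mm). Origin: centre of its base
- frying_pan: open dark frying pan, 204 mm across, 42 mm high, long black handle along its +x away from the robot; stands on the other zone. Origin: centre of its base
- spoon: wooden spoon 220 mm long, 12 mm thick, lying along its x on the glass between the pot and the pan. Origin: on its underside, near the middle
- beer_bottle: brown bottle 66 mm across, 240 mm high, left of the hob. Origin: centre of its base
- beer_glass: tall empty beer glass 82 mm across, 215 mm high, right of the hob. Origin: centre of its base
- pepper_mill: dark wooden pepper mill 56 mm across, 148 mm high, left of the hob. Origin: centre of its base
- bowl: white bowl 120 mm across, 50 mm high, right of the hob. Origin: centre of its base
- salt_shaker: salt shaker 48 mm across, 79 mm high, in front of the hob, to the left. Origin: centre of its base
There are look-alikes about, which are no part of the job. Leave any turquoise look-alike of the pot alone.

How it is judged (in metres and radians):
On the way, in this order (a step that is already met when the one before it is completed fails the run):
1. on/off is pressed past 2 mm, all other keys up (value of joint key_power above 0.002 m and value of joint each of key_left, key_right, key_plus, key_minus, key_timer, key_lock below 0.001 m), for 0.05 s.
2. the key of the zone under the pot is pressed past 2 mm, all other keys up (((y of pot in the frame of hob above 0 m and (value of joint key_left above 0.002 m and value of joint each of key_power, key_right, key_plus, key_minus, key_timer, key_lock below 0.001 m)) or (y of pot in the frame of hob below 0 m and (value of joint key_right above 0.002 m and value of joint each of key_power, key_left, key_plus, key_minus, key_timer, key_lock below 0.001 m)))), for 0.05 s.
3. plus is pressed past 2 mm, all other keys up (value of joint key_plus above 0.002 m and value of joint each of key_power, key_left, key_right, key_minus, key_timer, key_lock below 0.001 m), for 0.05 s.
4. the padlock key is pressed past 2 mm, all other keys up (value of joint key_lock above 0.002 m and value of joint each of key_power, key_left, key_right, key_plus, key_minus, key_timer below 0.001 m), for 0.05 s.
At the end, for the whole second after the job is handed in: After the four keys were pressed in order, all seven keys are back up (within 1 mm), and the pot, the frying pan and every other loose thing stand at rest within 15 mm of where they started (value of joint each of key_power, key_left, key_right, key_plus, key_minus, key_timer, key_lock below 0.001 m and distance of each of pot, frying_pan, spoon, beer_bottle, beer_glass, pepper_mill, bowl, salt_shaker from where it was at the start of the episode below 0.015 m and linear speed of each of pot, frying_pan below 0.02 m/s); the robot touches nothing.
It fails at once if a key that was not asked for is pressed past 2 mm: minus, timer, or the key of the zone without the pot (value of joint any of key_minus, key_timer above 0.002 m or (y of pot in the frame of hob above 0 m and value of joint key_right above 0.002 m) or (y of pot in the frame of hob below 0 m and value of joint key_left above 0.002 m)).
It fails at once if the hob or a key is pushed with more than 25 N: not a light tap (contact force between the fingers and hob above 25 N).
It fails at once if the hob is pressed with a part of the robot other than the fingers (over 3 N) (contact force between the arm and hob above 3 N).
It fails at once if the pot or the frying pan is lifted, carried or pushed more than 15 mm (distance of any of pot, frying_pan from where it was at the start of the episode above 0.015 m).
It fails at once if a bystander is lifted, knocked over or shifted more than 15 mm (distance of any of spoon, beer_bottle, beer_glass, pepper_mill, bowl, salt_shaker from where it was at the start of the episode above 0.015 m).
It also fails if it takes over 61 s, if anything falls off the work surface, if the arm or the gripper's body presses on something with over 40 N, if the wrist force passes 120 N, or if a joint passes its speed limit or range.

## Robot

A 6-joint arm with a two-finger parallel gripper is mounted at the origin on the work surface. World frame = base frame: x ahead of the robot, y to its left, z up, the work surface at z = 0. Lengths are in mm, angles in rad, forces in N, time in s.
With the tool pointing down it reaches from about 325 to 750 mm from the base axis. Payload 7.6 kg.
Tool frame: the origin (TCP) lies on the mounting face of the last link; the fingertips stand 173 mm ahead of it and the grasp point (between the pads) lies 155 mm ahead of it; x points along the fingers, y is the direction in which the jaws open and shut, and the axes are right-handed (so a half turn about x gives the same grasp; the last joint's range is limited). The gripper opens to 85 mm and grips with 20 to 120 N. Pads are 22 mm wide; open, the fingers measure 114 mm over their backs; the gripper's body (76 mm by 85 mm) begins 54 mm behind the grasp point. The pads swing forward as they close: fully open they stand 13 mm farther back than shut.
Start: joints at [-1.188, 0.052, 1.401, -0, 1.689, -0.07], TCP at [229.7, -472.088, 404.723] pointing down, gripper open.
Joint ranges: [-2.9, 2.9], [-0.91, 2.17], [0.12, 2.37], [-1.06, 4.2], [0.26, 2.73], [-2.93, 2.93]. Speed limits (rad/s): [2.57, 2.57, 3.01, 3.14, 3.14, 3.14].

## Interface

Orientations are given as a unit quaternion [x, y, z, w].
In Python, from station import r gives the robot as it stands.
- The arm moves only by the tool move_arm, never from a script. Its argument "motion" is a list of rows, each a list of 6 numbers: the shift along the tool's x, y, z in cm, then the turn, a rotation vector about the tool's x, y, z in rad. In form: [[tx, ty, tz, ax, ay, az], ...]. A call has 1 to 20 rows; each row shifts and turns the commanded pose from where the row before left it, along the tool's axes as they then stand; what a row does not reach is not made up. A row lasts 1/12 s, in which the tool goes at most 41.7 mm and 7.16 degrees, less where a joint would pass 70% of its speed; a pose out of reach is approached as far as the arm can. A call is refused whole if a number of a shift passes 4.17 or a number of a turn 0.125, either way. A call with a gripper value outside its range is refused whole. "grip" is the opening, from -1 (shut) to 1 (fully open), set as the call begins (left out, the last holds). The fingers move at their own pace and stop on an object; the grip force is fixed at half the most. Time passes only in rows, so rows that do not move let the fingers close. It gives the time, the measured TCP pose, the force and the opening at its end, in the units of the state.
- r.read_state(): the state, without advancing time (a new reading comes with each control period).
- r.grab_frame(name): name is "scene" or "top"; returns a dict with "image" (480x640x3 uint8, red, green, blue), "camera_matrix" (3x3 intrinsics, pixels), "rvec" (rotation vector, rad) and "tvec" (3), from world to camera coordinates, as OpenCV has them. Camera axes: x right, y down, z forward; pixel columns grow to the right and rows downward; lengths in mm; the calibration is good to about 2 mm. A picture is of the moment at which its call begins. There is no depth.
- r.close_job(): hands the job in, once; it reports no verdict.
Trained networks look in a picture, given as the dict that the camera call returned (one of the last four; its "shot" number tells which), for a name from the list of things; names that differ only in an ending like _2 or _b are one class to them, and where a whole thing is asked for, a point or a joint stands for the part that bears it (a point fixed in the world has none). Each returns a list of dicts, best first, with "score" (0 to 1); they miss things now and then, are a little off and sometimes report something else, mostly with a low value. They report only what shows in the picture. A call takes as long as a camera call. They do not tell look-alikes from the thing itself.
- r.silhouettes(name, picture): "mask" (480x640 bool, what is visible of it) and "location" ([column, row] in pixels, amid what is visible of it).
The state is a dict: "t": time; "joint_positions": joint angles; "joint_vel": joint speeds; "effort": joint torques, N m; "ee_pos": TCP position; "tcp_rot": TCP orientation; "ft_force": force on the tool from outside, world axes, zero at the start; "torque": the same for the moment, N m; "width": finger opening in mm.
Only numpy, scipy, OpenCV 4.12 (cv2) and the standard library are available. Lean on these libraries where they do the work, as an engineer would, in place of code of your own. Each camera call takes 0.05 s, during which the arm holds its last target.

## Working session

There is one attempt and no reset: what is moved stays moved. The work goes in short steps, Python scripts to look and compute and a tool call to move; the robot and the scene stay as the last step left them, time stands still between calls to the robot, and variables do not carry over. Pictures are saved under pics/ and viewed, and the job is handed in when it is done.

Besides the shell and the picture viewer there is one more tool, called after "Request:" as name([rows], argument=value, ...), one row to a line, values as JSON. move_arm: Moves the arm, as the interface text tells. Its arguments: {"type":"object","properties":{"motion":{"type":"array","items":{"type":"array","items":{"type":"number"}}},"grip":{"type":"number"}},"required":["motion"]}

```bash
ls; mkdir -p pics
python3 - <<'E'
from station import r
import cv2, json
s=r.read_state(); print({k:(v if not hasattr(v,'tolist') else v.tolist()) for k,v in s.items()})
for n in ("scene","top"):
    f=r.grab_frame(n); cv2.imwrite(f"pics/{n}0.png",f["image"][:,:,::-1])
    print(n,f["camera_matrix"],f["rvec"],f["tvec"])
    for k in ["hob","pot","frying_pan","key_power_top","key_lock_top","spoon","salt_shaker"]:
        for d in r.silhouettes(k,f): print(k,round(d["score"],2),d["location"],d["mask"].sum())
E
```

```text
pics
{'t': 0.0, 'joint_positions': [-1.1882911336091453, 0.05281701673790271, 1.4017464077423771, 1.4068786712902212e-05, 1.6885776528071041, -0.07031127877696632], 'joint_vel': [-0.0006652429155234572, -0.00012817792857541972, 0.0008333938010397404, -0.001974125741698139, -0.0015139896199698874, 0.00018315878416249554], 'effort': [0.0019252306083217263, -38.166189193725586, -36.01898431777954, 3.786503697256194e-06, 0.006146160158095881, -4.448319259608979e-05], 'ee_pos': [229.69151608321127, -472.05031035178774, 403.87160230668707], 'tcp_rot': [-0.6889801110242444, -0.15927261924345187, 0.6891405684876475, -0.15818949471084465], 'ft_force': [0.5294291195685316, 0.5484480415765982, -0.04107804520852967], 'torque': [0.011588659044673362, 0.017797295543972958, -0.02743554866656352], 'width': 85.39535438668347}
scene [[479.1726442    0.         315.90284487]
 [  0.         479.1726442  239.41569062]
 [  0.           0.           1.        ]] [ 1.17001199  2.48428746 -0.80132088] [ 311.58568887 -267.9456373  1488.52037154]
hob 0.68 [283.5, 283.2] 23684
pot 0.9 [296.2, 134.3] 3072
pot 0.67 [212.2, 237.5] 5094
pot 0.32 [444.2, 391.5] 1994
frying_pan 0.62 [294.5, 324.7] 7075
key_power_top 0.43 [255.2, 187.6] 77
key_lock_top 0.49 [387.3, 301.1] 97
spoon 0.92 [233.1, 290.9] 576
salt_shaker 0.87 [445.9, 268.3] 517
salt_shaker 0.56 [297.4, 226.9] 95
top [[506.15987753   0.         319.77073737]
 [  0.         506.15987753 243.52427393]
 [  0.           0.           1.        ]] [ 2.16721804 -2.16955144  0.0810447 ] [  10.00886477  497.91790263 1570.85138643]
hob 0.92 [333.4, 216.6] 15692
pot 0.76 [424.7, 328.9] 2928
pot 0.6 [381.7, 182.1] 3204
frying_pan 0.76 [278.0, 171.0] 3788
key_power_top 0.57 [405.4, 252.4] 74
key_lock_top 0.7 [492.0, 264.4] 1177
key_lock_top 0.42 [249.3, 233.3] 58
spoon 0.92 [333.8, 172.6] 383
salt_shaker 0.21 [380.5, 248.0] 61
```

View pics/scene0.png

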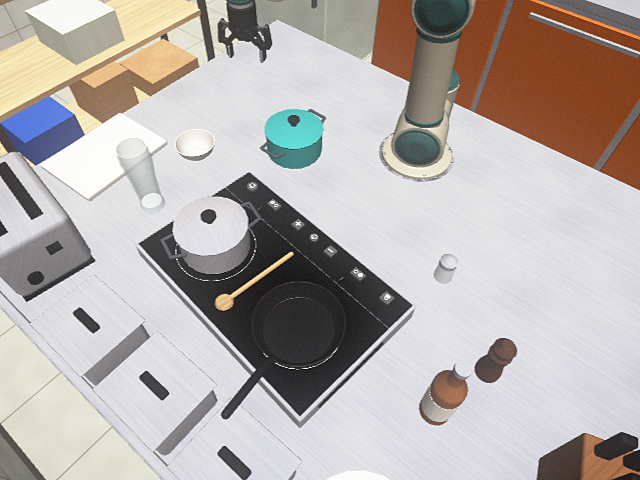

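View pics/top0.png

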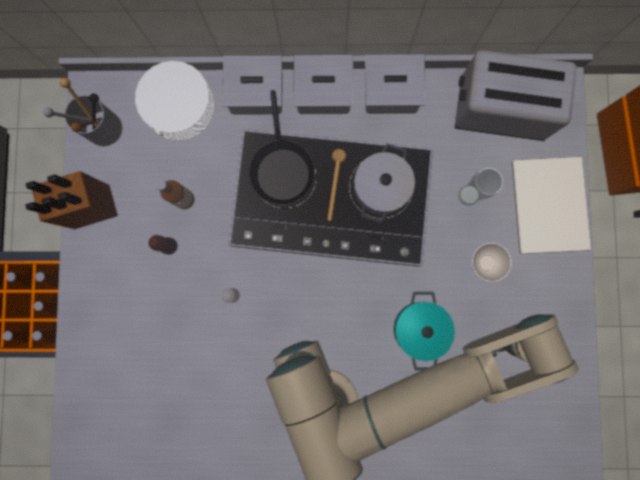

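Run:
```python
import cv2
im=cv2.imread("pics/top0.png"); cv2.imwrite("pics/top0c.png",cv2.resize(im[110:290,215:455],None,fx=3.3,fy=3.3,interpolation=cv2.INTER_CUBIC))
```

```text
(no output)
```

View pics/top0c.png

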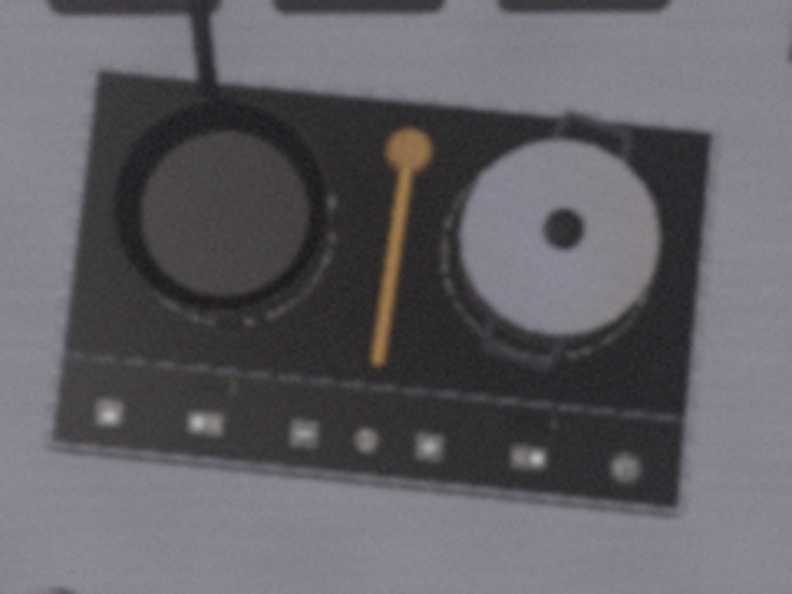

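The top view shows two pots. The turquoise one at top (425,331), scene (294,135), stands off the hob and is the look-alike. The steel-grey one at top (384,182), scene (212,237), stands on the hob's right zone and fits the description. The pan is on the left zone, top (281,173). In the crop the keys run left to right: lock, left, minus, timer, plus, right, power. So the order is power, right, plus, lock. Next I'll enlarge the scene view to confirm this and get key pixels.

Run:
```python
import cv2
im=cv2.imread("pics/scene0.png"); cv2.imwrite("pics/scene0c.png",cv2.resize(im[165:315,235:425],None,fx=4,fy=4,interpolation=cv2.INTER_CUBIC))
```

```text
(no output)
```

View pics/scene0c.png

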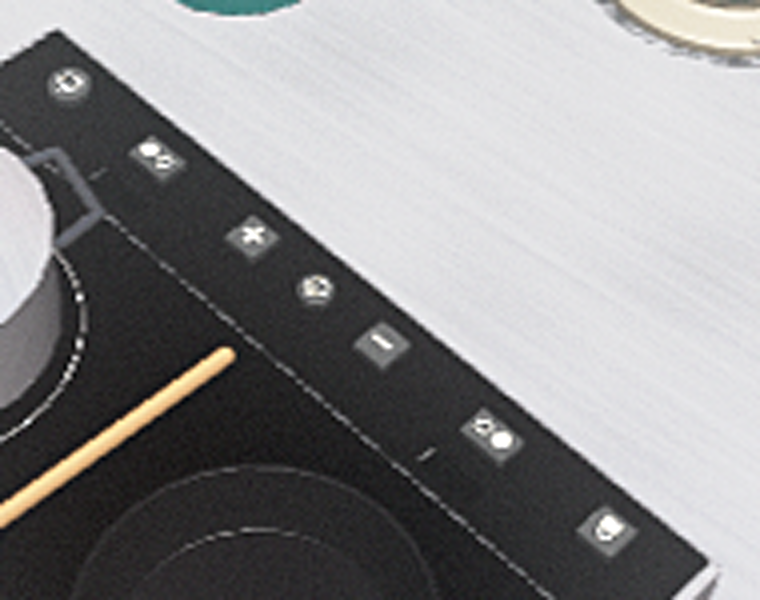

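The marks match: power (69,83), right zone with the right circle filled (157,158), plus (252,237), timer (316,289), minus (382,344), left (492,436), padlock (607,531) in the crop. Now I'll fit the hob pose from both views.

```bash
cat > h.py <<'E'
import numpy as np, cv2
from scipy.optimize import least_squares
from scipy.spatial.transform import Rotation as R
names=["power","right","plus","timer","minus","left","lock"]
ys=np.array([-240,-150,-58,0,58,150,240.])
top=(np.array([(625,467),(529,457),(428,447),(366,440),(304,433),(206,423),(109,412)])+.5)/3.3-.5+[215,110]
sc=(np.array([(69,83),(157,158),(252,237),(316,289),(382,344),(492,436),(607,531)])+.5)/4-.5+[235,165]
K1=np.array([[479.1726442,0,315.90284487],[0,479.1726442,239.41569062],[0,0,1]]);r1=np.array([1.17001199,2.48428746,-0.80132088]);t1=np.array([311.58568887,-267.9456373,1488.52037154])
K2=np.array([[506.15987753,0,319.77073737],[0,506.15987753,243.52427393],[0,0,1]]);r2=np.array([2.16721804,-2.16955144,0.0810447]);t2=np.array([10.00886477,497.91790263,1570.85138643])
def keys(p,z=73):
    c,s=np.cos(p[2]),np.sin(p[2]); X=-148*np.ones(7)
    return np.c_[p[0]+c*X-s*ys,p[1]+s*X+c*ys,np.full(7,z)].astype(float)
def pr(P,w):
    K,rv,t=(K1,r1,t1) if w=="scene" else (K2,r2,t2)
    return cv2.projectPoints(np.float64(P).reshape(-1,3),rv,t,K,None)[0][:,0]
E
cat > fit.py <<'E'
from h import *
for mode in ("both","scene","top"):
    def res(p):
        o=[]
        if mode!="top": o.append((pr(keys(p),"scene")-sc).ravel())
        if mode!="scene": o.append((pr(keys(p),"top")-top).ravel())
        return np.concatenate(o)
    s=least_squares(res,[500,0,0.]); print(mode,s.x.round(3),np.abs(s.fun).max().round(2))
    if mode=="both":
        np.save("hob.npy",s.x)
        for n,k in zip(names,keys(s.x)): print(n,k.round(1),np.hypot(*k[:2]).round())
E
python3 fit.py
python3 - <<'E'
from station import r
from h import *
from scipy.spatial.transform import Rotation as R
s=r.read_state(); print(R.from_quat(s["tcp_rot"]).as_matrix().round(4))
E
```

```text
both [ 6.4308e+02 -2.3313e+01 -1.1000e-01] 0.94
power [ 469.7 -245.7   73. ] 530.0
right [ 479.6 -156.2   73. ] 504.0
plus [489.6 -64.8  73. ] 494.0
timer [496.   -7.1  73. ] 496.0
minus [502.3  50.5  73. ] 505.0
left [512.4 142.   73. ] 532.0
lock [522.2 231.4  73. ] 571.0
scene [ 6.44119e+02 -2.15570e+01 -1.10000e-01] 0.28
top [ 6.42307e+02 -2.52060e+01 -1.08000e-01] 0.25
[[ 0.000e+00  4.374e-01 -8.992e-01]
 [-1.000e-04 -8.992e-01 -4.374e-01]
 [-1.000e+00  1.000e-04  0.000e+00]]
```

Request:
move_arm([
  [0,-0.82,-2.62,0,0,0],
  [0,-0.82,-2.62,0,0,0],
  [0,-0.82,-2.62,0,0,0],
  [0,-0.82,-2.62,0,0,0],
  [0,-0.82,-2.62,0,0,0],
  [0,-0.82,-2.62,0,0,0],
  [0,-0.82,-2.62,0,0,0],
  [0,-0.82,-2.62,0,0,0],
  [0,-0.82,-2.62,0,0,0],
  [0,-0.82,-2.62,0,0,0],
  [0,-0.82,-2.62,0,0,0],
  [0,-0.82,-2.62,0,0,0],
  [0,0,0,0,0,0],
  [0,0,0,0,0,0],
], grip=-1)

```text
t: 1.97
ee_pos: [470.0, -245.2, 404.5]
tcp_rot: [-0.689, -0.16, 0.689, -0.16]
ft_force: [-0.0, 0.1, 0.5]
width: 0.4
```

Request:
move_arm([
  [2,0,0,0,0,0],
  [2,0,0,0,0,0],
  [2,0,0,0,0,0],
  [2,0,0,0,0,0],
  [2,0,0,0,0,0],
  [1.5,0,0,0,0,0],
  [1,0,0,0,0,0],
  [0.5,0,0,0,0,0],
  [0,0,0,0,0,0],
  [0,0,0,0,0,0],
])

```text
t: 2.8
ee_pos: [469.4, -246.5, 275.5]
tcp_rot: [0.689, 0.158, -0.689, 0.159]
ft_force: [0.3, 0.5, 0.4]
width: -0.4
```

Run:
```python
from station import r
from h import *
s=r.read_state(); p=s["ee_pos"]; print(p,s["ft_force"])
hp=np.load("hob.npy")
for n,(a,b) in {"scene":((170,110),(330,230)),"top":((330,190),(490,310))}.items():
    f=r.grab_frame(n); im=f["image"][:,:,::-1].copy()
    im=cv2.resize(im[a[1]:b[1],a[0]:b[0]],None,fx=5,fy=5,interpolation=cv2.INTER_CUBIC)
    for P,c in ((list(p[:2])+[p[2]-173],(0,0,255)),(keys(hp)[0],(0,255,0))):
        u=(pr([P],n)[0]-a)*5; cv2.circle(im,tuple(int(v) for v in u),4,c,-1)
    cv2.imwrite(f"pics/{n}1.png",im)
```

```text
[ 469.36534048 -246.4500979   275.5080206 ] [0.27999107 0.53366547 0.43184286]
```

View pics/scene1.png

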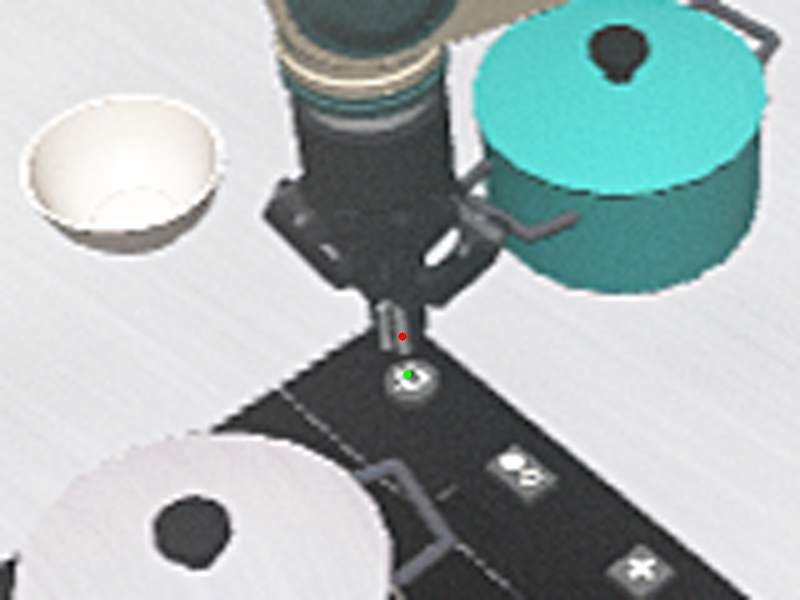

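View pics/top1.png

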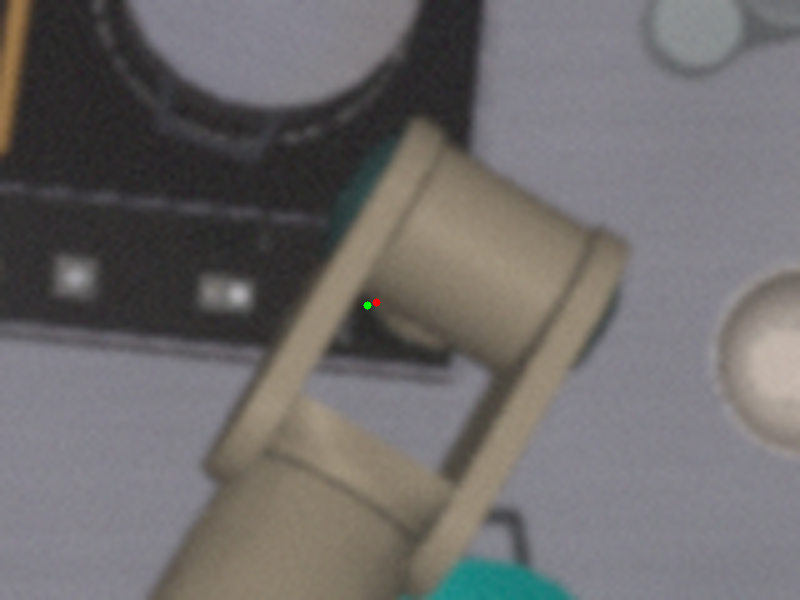

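The fingertip stands over the on/off key in the scene crop, with the tip at about (396,348) and the key at (411,378). That agrees with the projection. Lowering carefully.

Request:
move_arm([
  [1,0,0,0,0,0],
  [0.7,0,0,0,0,0],
  [0.4,0,0,0,0,0],
  [0.2,0,0,0,0,0],
  [0.1,0,0,0,0,0],
  [0.1,0,0,0,0,0],
  [0.1,0,0,0,0,0],
  [0,0,0,0,0,0],
  [0,0,0,0,0,0],
])

```text
t: 3.65
ee_pos: [469.4, -246.1, 248.9]
tcp_rot: [0.689, 0.159, -0.689, 0.159]
ft_force: [-0.6, 0.5, 0.2]
width: 0.1
```

Request:
move_arm([
  [0.1,0,0,0,0,0],
  [0.1,0,0,0,0,0],
  [0.05,0,0,0,0,0],
  [0,0,0,0,0,0],
  [0,0,0,0,0,0],
])

```text
t: 4.07
ee_pos: [469.4, -246.1, 246.5]
tcp_rot: [0.689, 0.159, -0.689, 0.159]
ft_force: [-0.9, 0.6, 2.2]
width: -0.1
```

Request:
move_arm([
  [0.1,0,0,0,0,0],
  [0.1,0,0,0,0,0],
  [0,0,0,0,0,0],
  [0,0,0,0,0,0],
])

```text
t: 4.4
ee_pos: [469.4, -246.1, 244.4]
tcp_rot: [0.689, 0.159, -0.689, 0.159]
ft_force: [-0.9, 0.2, 3.8]
width: -0.1
```

Request:
move_arm([
  [0.1,0,0,0,0,0],
  [0.05,0,0,0,0,0],
  [0,0,0,0,0,0],
  [0,0,0,0,0,0],
  [0,0,0,0,0,0],
])

```text
t: 4.82
ee_pos: [469.4, -246.1, 242.9]
tcp_rot: [0.689, 0.159, -0.689, 0.159]
ft_force: [-2.5, 1.2, 6.0]
width: -0.4
```

Request:
move_arm([
  [-0.3,0,0,0,0,0],
  [-1,0,0,0,0,0],
  [-1.7,0,0,0,0,0],
  [0,-1.27,-0.8,0,0,0],
  [0,-1.27,-0.8,0,0,0],
  [0,-1.27,-0.8,0,0,0],
  [0,-1.27,-0.8,0,0,0],
  [0,-1.27,-0.8,0,0,0],
  [0,-1.27,-0.8,0,0,0],
  [0,0,0,0,0,0],
  [0,0,0,0,0,0],
])

```text
t: 5.73
ee_pos: [479.2, -156.2, 272.9]
tcp_rot: [-0.689, -0.159, 0.689, -0.159]
ft_force: [0.1, 0.2, -0.5]
width: 0.2
```

```bash
cat > look.py <<'E'
import sys
from station import r
from h import *
i=int(sys.argv[1])
s=r.read_state(); p=s["ee_pos"]; print(p,s["ft_force"],s["t"])
hp=np.load("hob.npy"); k=keys(hp)[i]; n="scene"; print("key",k)
f=r.grab_frame(n); c=pr([k],n)[0]; a=(c-[80,60]).astype(int)
im=cv2.resize(f["image"][a[1]:a[1]+120,a[0]:a[0]+160,::-1],None,fx=5,fy=5,interpolation=cv2.INTER_CUBIC)
for P,col in ((list(p[:2])+[p[2]-173],(0,0,255)),(k,(0,255,0))):
    u=(pr([P],n)[0]-a)*5; cv2.circle(im,tuple(int(v) for v in u),4,col,-1)
cv2.imwrite(f"pics/look_{names[i]}.png",im)
E
python3 look.py 1
```

```text
[ 479.23535215 -156.20179671  272.89942466] [ 0.05723675  0.16377154 -0.52277774] 5.7333
key [ 479.55247346 -156.21345981   73.        ]
```

View pics/look_right.png

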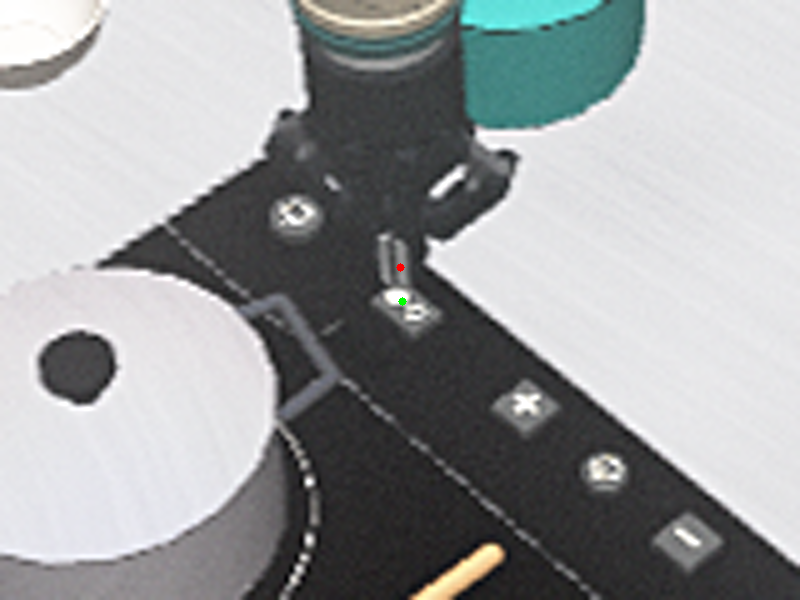

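The on/off key is up again. The tip is above the right-zone key at (407,310), whose right circle is filled. Pressing.

Request:
move_arm([
  [0.9,0,0,0,0,0],
  [0.8,0,0,0,0,0],
  [0.5,0,0,0,0,0],
  [0.2,0,0,0,0,0],
  [0.1,0,0,0,0,0],
  [0.1,0,0,0,0,0],
  [0.1,0,0,0,0,0],
  [0.1,0,0,0,0,0],
  [0.1,0,0,0,0,0],
  [0.1,0,0,0,0,0],
  [0,0,0,0,0,0],
  [0,0,0,0,0,0],
  [0,0,0,0,0,0],
])

```text
t: 6.87
ee_pos: [479.2, -156.6, 243.1]
tcp_rot: [0.689, 0.159, -0.689, 0.159]
ft_force: [-3.3, -0.5, 4.3]
width: -0.1
```

Request:
move_arm([
  [0.07,0,0,0,0,0],
  [0,0,0,0,0,0],
  [0,0,0,0,0,0],
  [0,0,0,0,0,0],
])

```text
t: 7.2
ee_pos: [479.2, -156.6, 242.5]
tcp_rot: [0.689, 0.158, -0.689, 0.159]
ft_force: [-3.4, 0.3, 6.0]
width: 0.0
```

Request:
move_arm([
  [-0.3,0,0,0,0,0],
  [-1,0,0,0,0,0],
  [-1.7,0,0,0,0,0],
  [0,-1.3,-0.83,0,0,0],
  [0,-1.3,-0.83,0,0,0],
  [0,-1.3,-0.83,0,0,0],
  [0,-1.3,-0.83,0,0,0],
  [0,-1.3,-0.83,0,0,0],
  [0,-1.3,-0.83,0,0,0],
  [0,0,0,0,0,0],
  [0,0,0,0,0,0],
])

```text
t: 8.12
ee_pos: [490.0, -64.2, 272.4]
tcp_rot: [0.689, 0.159, -0.689, 0.159]
ft_force: [0.3, -0.7, 0.7]
width: 0.1
```

```bash
python3 look.py 2
```

```text
[489.95876791 -64.21036949 272.35204914] [ 0.34176075 -0.66276374  0.74020679] 8.1167
key [489.62163538 -64.76614176  73.        ]
```

View pics/look_plus.png

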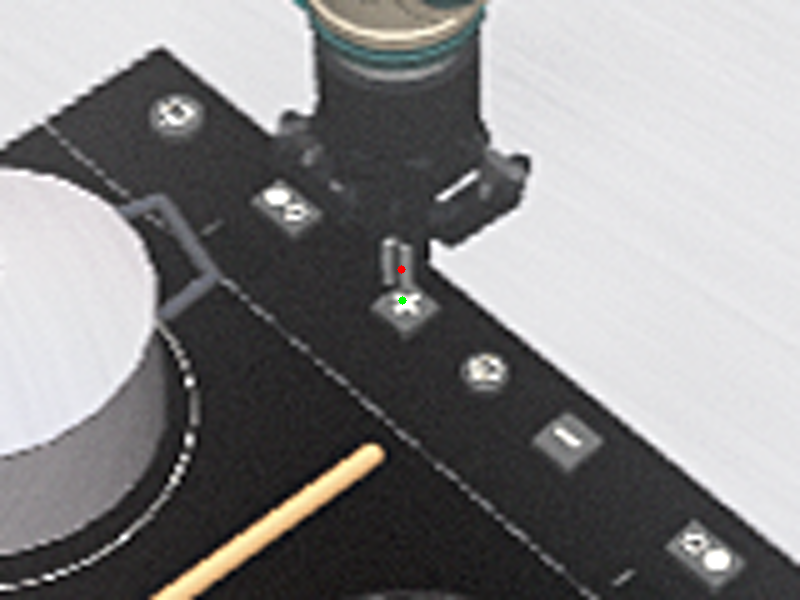

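The zone key is up, and the tip is above plus at (405,307), clear of timer at (486,371). Pressing plus.

Request:
move_arm([
  [0.9,0,0,0,0,0],
  [0.8,0,0,0,0,0],
  [0.5,0,0,0,0,0],
  [0.2,0,0,0,0,0],
  [0.1,0,0,0,0,0],
  [0.1,0,0,0,0,0],
  [0.1,0,0,0,0,0],
  [0.1,0,0,0,0,0],
  [0.1,0,0,0,0,0],
  [0.1,0,0,0,0,0],
  [0,0,0,0,0,0],
  [0,0,0,0,0,0],
  [0,0,0,0,0,0],
])

```text
t: 9.25
ee_pos: [489.9, -64.7, 242.5]
tcp_rot: [0.689, 0.158, -0.689, 0.159]
ft_force: [-3.6, -0.9, 6.5]
width: 0.1
```

Request:
move_arm([
  [-0.3,0,0,0,0,0],
  [-1,0,0,0,0,0],
  [-1.7,0,0,0,0,0],
  [0,-1.8,-1.13,0,0,0],
  [0,-1.8,-1.13,0,0,0],
  [0,-1.8,-1.13,0,0,0],
  [0,-1.8,-1.13,0,0,0],
  [0,-1.8,-1.13,0,0,0],
  [0,-1.8,-1.13,0,0,0],
  [0,-1.8,-1.13,0,0,0],
  [0,-1.8,-1.13,0,0,0],
  [0,-1.8,-1.13,0,0,0],
  [0,-1.8,-1.13,0,0,0],
  [0,-1.8,-1.13,0,0,0],
  [0,-1.8,-1.13,0,0,0],
  [0,-1.8,-1.13,0,0,0],
  [0,-1.8,-1.13,0,0,0],
  [0,0,0,0,0,0],
  [0,0,0,0,0,0],
])

```text
t: 10.83
ee_pos: [521.7, 232.0, 272.1]
tcp_rot: [-0.689, -0.159, 0.689, -0.159]
ft_force: [0.1, -0.6, -1.0]
width: -0.2
```

```bash
python3 look.py 6
```

```text
[521.73285583 231.97105108 272.06407571] [ 0.08455673 -0.55657679 -1.02652256] 10.8333
key [522.23696419 231.44364931  73.        ]
```

View pics/look_lock.png

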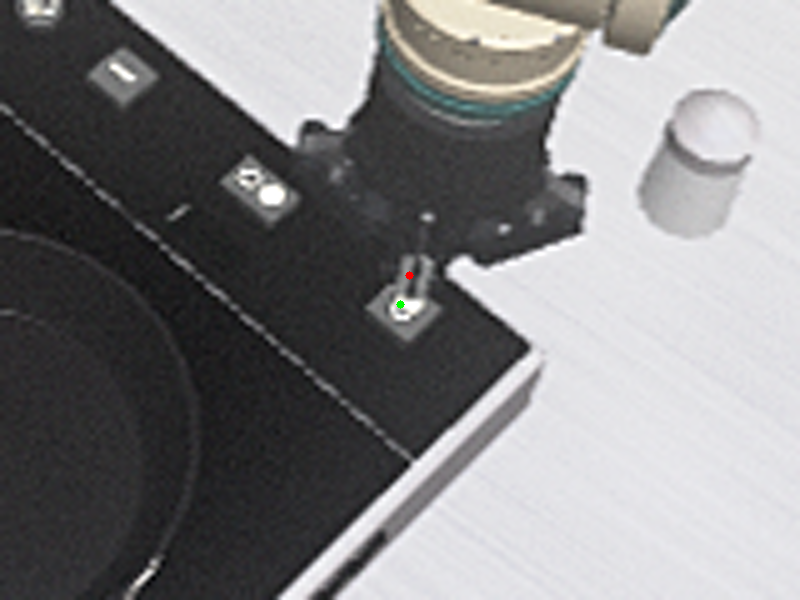

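The tip is over the padlock key at (404,307). Pressing.

Request:
move_arm([
  [0.9,0,0,0,0,0],
  [0.8,0,0,0,0,0],
  [0.5,0,0,0,0,0],
  [0.2,0,0,0,0,0],
  [0.1,0,0,0,0,0],
  [0.1,0,0,0,0,0],
  [0.1,0,0,0,0,0],
  [0.1,0,0,0,0,0],
  [0.1,0,0,0,0,0],
  [0.1,0,0,0,0,0],
  [0,0,0,0,0,0],
  [0,0,0,0,0,0],
  [0,0,0,0,0,0],
])

```text
t: 11.97
ee_pos: [522.0, 231.1, 242.5]
tcp_rot: [0.689, 0.159, -0.689, 0.159]
ft_force: [-2.3, -2.7, 5.2]
width: 0.1
```

Request:
move_arm([
  [0.05,0,0,0,0,0],
  [0,0,0,0,0,0],
  [0,0,0,0,0,0],
  [0,0,0,0,0,0],
])

```text
t: 12.3
ee_pos: [522.0, 231.1, 242.1]
tcp_rot: [0.689, 0.159, -0.689, 0.159]
ft_force: [-2.3, -2.9, 6.3]
width: -0.1
```

Request:
move_arm([
  [-0.3,0,0,0,0,0],
  [-1,0,0,0,0,0],
  [-1.7,0,0,0,0,0],
  [-2,0,0,0,0,0],
  [-2,0,0,0,0,0],
  [-2,0,0,0,0,0],
  [-2,0,0,0,0,0],
  [-1,0,0,0,0,0],
  [0,0,0,0,0,0],
  [0,0,0,0,0,0],
  [0,0,0,0,0,0],
])

```text
t: 13.22
ee_pos: [521.7, 231.2, 359.8]
tcp_rot: [-0.688, -0.159, 0.69, -0.159]
ft_force: [-0.2, -0.0, 0.1]
width: -0.1
```

Run:
```python
from station import r
import cv2
f=r.grab_frame("scene"); cv2.imwrite("pics/end.png",f["image"][:,:,::-1])
a=cv2.imread("pics/scene0.png")
for k in ["pot","frying_pan","spoon","salt_shaker","beer_bottle"]:
    print(k,[d["location"] for d in r.silhouettes(k,f)])
print(r.read_state()["ft_force"])
```

```text
pot [[293.4, 136.8], [213.4, 236.7], [385.0, 297.4], [355.5, 275.5], [272.9, 205.9], [492.1, 361.9], [443.7, 389.9]]
frying_pan [[293.8, 327.2]]
spoon [[238.0, 287.7], [313.2, 238.4]]
salt_shaker [[445.8, 267.8], [313.6, 238.6], [443.9, 391.5]]
beer_bottle [[445.8, 394.0], [194.5, 144.4]]
[-0.30405477  0.10766445 -0.71857602]
```

View pics/end.png

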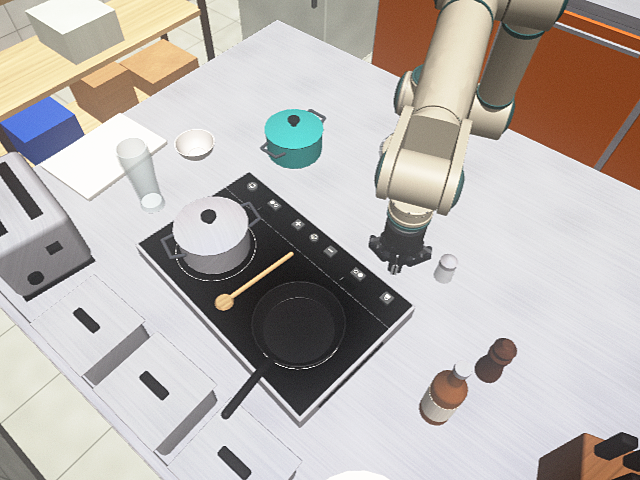

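The end picture matches the first one: pot (212,237), pan (297,325), spoon (255,282), salt shaker (446,268). All keys look up and the arm is clear, so I'm handing in.

```bash
python3 -c "
from station import r
print(r.close_job())"
```

```text
the job is handed in; nothing more can be done
None
```

I tapped the four keys in order with the shut fingertips: on/off, the right zone's key, plus, then padlock. The steel pot stands on the right zone; the turquoise look-alike off the hob was left alone. The job was handed in at about 13 s and reported no verdict.

- **Presses:** the readings at the bottom of each press were 6.0, 6.0, 6.5 and 6.3 N upward. By the given spring data that is past 2 mm of travel, and far below the 25 N limit. Key travel itself could not be measured.
- **End check:** the last picture shows all seven keys up by eye, and the pot, pan and everything else in view where they started. The arm was clear of everything and the force reading was near zero.
- **Disagreements:** the two cameras placed the hob about 4 mm apart, so I used their joint fit, and each tip was checked in a picture before pressing. The network's mask centres for spoon and pot moved a few pixels between the first and last pictures, and it gave some spurious extra hits. I put this down to detector noise, since the pictures show no movement.

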